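# Give each carved box its own lid again

## Task

After oiling, the three lids were put back on the wrong wooden boxes. Change them round so that every box wears its own lid - round on round, square on square, oblong on oblong - sitting fully home and lined up with the sides of its box; the empty cork mat is a clean place to lay a lid down meanwhile. Leave the boxes standing where they are, and do not disturb the mallet, the gouge or the oil jar.

Things in the scene. Friction and masses are not known exactly. Their poses are not given: they have to be found in the camera images.
- round_lid: loose wooden lid, 80 g: round plate 92 mm across, 10 mm thick, with a round plug underneath (46 mm across, 10 mm deep, bevelled) that drops into the bore of a box, and on top in the middle a round dark turned knob (26 mm across, waisted at the foot, straight from 10 to 32 mm above the plate, 36 mm tall). Origin: centre of the plug's underside; z up. So the plate's upper face is 20 mm and the top of the knob 56 mm above the origin. At the start it sits on a wrong box
- square_lid: loose wooden lid, 90 g: square plate 88 x 88 mm, 10 mm thick, with the same plug and knob as the round lid. Origin: centre of the plug's underside; x and y run along the plate's sides, z up. At the start it sits on a wrong box
- oblong_lid: loose wooden lid, 100 g: oblong plate 128 mm along x by 76 mm along y, 10 mm thick, with the same plug and knob as the round lid. Origin: centre of the plug's underside; z up. At the start it sits on a wrong box
- round_box: loose round wooden box, about 350 g, 88 mm across and 62 mm high, with a dark foot moulding 104 mm across and 10 mm high. Centred in its top is a bore 56 mm across and 45 mm deep. Origin: centre of the underside; z up. A lid that is fully home has its origin 52 mm above the box's origin
- square_box: loose square wooden box, about 400 g, 84 x 84 mm and 62 mm high, with a dark foot moulding 100 x 100 mm and 10 mm high; same bore as the round box. Origin: centre of the underside; x and y along its sides, z up
- oblong_box: loose oblong wooden box, about 400 g, 124 mm along x by 72 mm along y and 62 mm high, with a dark foot moulding 138 x 86 mm and 10 mm high; same bore as the round box, in the middle. Origin: centre of the underside; z up
- mat: square cork mat 130 x 130 mm, 4 mm thick, fixed to the bench and empty at the start: the free spot. Origin: centre of its underside, on the bench top. A lid laid there stands on its plug, its origin 4 mm above the bench
- mallet: bystander: wooden carver's mallet lying on the bench, octagonal head 76 mm across and 130 mm long, handle 0.2 m long to its -x side and touching the bench. Origin: on the bench under the middle of the head. 76 mm high
- gouge: bystander: carving gouge lying flat, dark wooden handle 115 x 24 mm, 22 mm high, steel blade to its +x side, about 0.23 m long in all. Origin: on the bench near the joint of handle and blade
- oil_jar: bystander: closed amber glass jar 60 mm across and 80 mm high, standing. Origin: centre of its underside
Mind the look-alikes: they are no part of the job. What is shaped like the square_lid but green, pink or purple is not meant.

How it is judged:
By the outcome, as a careful person would: the job done as asked, in the order asked, and still so for the second after the job is handed in, with the robot touching nothing.
It also fails if it takes over 120 s, if anything falls off the work surface, if the arm or the gripper's body presses on something with over 40 N, if the wrist force passes 120 N, or if a joint passes its speed limit or range.

## Robot

A 7-joint arm with a two-finger parallel gripper is mounted at the origin on the work surface. World frame = base frame: x ahead of the robot, y to its left, z up, the work surface at z = 0. Lengths are in m, angles in degrees, forces in N, time in s.
With the tool pointing down it reaches from about 0.425 to 0.875 m from the base axis. Payload 4.7 kg.
Tool frame: the origin (TCP) lies midway between the tips of the shut fingers; the grasp point (between the pads) lies 19 mm behind it; z points along the fingers, y is the direction in which the jaws open and shut (so a half turn about z gives the same grasp; the last joint's range is limited). The gripper opens to 87 mm and grips with 3 to 60 N. Pads are 19 mm wide; open, the fingers measure 117 mm over their backs; the gripper's body (75 mm by 190 mm) begins 51 mm behind the grasp point.
Start: joints at [-75.453, 18.392, -4.016, 83.108, 1.295, 78.541, -3.26], TCP at [0.154, 0.631, 0.223] pointing down, gripper open.
Joint ranges: [-163.93, 163.93], [-17.29, 119.83], [-79.2, 71.16], [3.27, 140.29], [-89.18, 269.18], [5.43, 117.66], [-154.24, 154.24]. Speed limits (degrees/s): [147.25, 147.25, 180, 180, 180, 180, 180].

## Interface

Orientations are given as [roll, pitch, yaw] about the fixed x, y, z axes, in that order (R = Rz(yaw) Ry(pitch) Rx(roll)).
In Python, from cell import env gives the robot as it stands. The module is installed in compiled form; this text tells all that it offers.
- The arm moves only by the tool servo_tool, never from a script. Its argument "plan" is a list of rows, each a list of 3 entries, a list of its own where there are three numbers: the opening, from 0 (shut) to 1 (fully open), then the shift along the tool's x, y, z in cm, then the turn, a rotation vector about the tool's x, y, z in degrees. A call has 1 to 20 rows; each row shifts and turns the pose as measured when the row begins, along the tool's axes as they then stand; what a row does not reach is not made up. A row lasts 1/12 s, in which the tool goes at most 41.7 mm and 7.16 degrees, less where a joint would pass 70% of its speed; a pose out of reach is approached as far as the arm can. A call is refused whole if a number of a shift passes 4.17 or a number of a turn 7.16, either way. A call with a gripper value outside its range is refused whole. The fingers move at their own pace and stop on an object; "force" is the grip in N (left out, the last holds). Time passes only in rows, so rows that do not move let the fingers close. It gives the time, the measured TCP pose, the force and the opening at its end, in the units of the state.
- env.get_obs(): the state, without advancing time (a new reading comes with each control period).
- env.read_camera(name): name is "scene" or "top"; returns a dict with "image" (420x560x3 uint8, blue, green, red), "fx", "fy", "cx", "cy" (pixels), "rvec" (rotation vector, rad) and "tvec" (3), from world to camera coordinates, as OpenCV has them. Camera axes: x right, y down, z forward; pixel columns grow to the right and rows downward; lengths in m; the calibration is good to about 2 mm. A picture is of the moment at which its call begins. There is no depth.
- env.sign_off(): hands the job in, once; it reports no verdict.
The state is a dict: "time_s": time; "qpos": joint angles; "joint_velocities": joint speeds; "effort": joint torques, N m; "tool_pos": TCP position; "tool_rot": TCP orientation; "force": force on the tool from outside, world axes, zero at the start; "wrist_torque": the same for the moment, N m; "grip_width": finger opening in m.
Only numpy, scipy, OpenCV 4.12 (cv2) and the standard library are available. Lean on these libraries where they do the work, as an engineer would, in place of code of your own. Each camera call takes 0.05 s, during which the arm holds its last target. There are 200 camera calls.

## Working session

There is one attempt and no reset: what is moved stays moved. The work goes in short steps, Python scripts to look and compute and a tool call to move; the robot and the scene stay as the last step left them, time stands still between calls to the robot, and variables do not carry over. Pictures are saved under pics/ and viewed, about 12 in all and at most 16, crops included, and the job is handed in when it is done.

Besides the shell and the picture viewer there is one more tool, called after "Request:" as a command line: name --argument value ..., lists and objects as JSON in quotes. servo_tool: Moves the arm, as the interface text tells. Its arguments: {"type":"object","properties":{"plan":{"type":"array"},"force":{"type":"number"}},"required":["plan"]}

```bash
mkdir -p pics
cat > h.py <<'E'
import cv2, numpy as np
from cell import env
def pic(cam,fn,crop=None,scale=1):
    d=env.read_camera(cam); im=d["image"]
    np.save("pics/%s.npy"%fn,im)
    if crop: x0,y0,x1,y1=crop; im=im[y0:y1,x0:x1]
    im=cv2.resize(im,None,fx=scale,fy=scale,interpolation=cv2.INTER_CUBIC)
    cv2.imwrite("pics/%s.png"%fn,im); return d
def ray(d,u,v,z):
    R,_=cv2.Rodrigues(np.array(d["rvec"],float)); t=np.array(d["tvec"],float).ravel()
    c=-R.T@t; r=R.T@np.array([(u-d["cx"])/d["fx"],(v-d["cy"])/d["fy"],1])
    return c+r*(z-c[2])/r[2]
def proj(d,P):
    K=np.array([[d["fx"],0,d["cx"]],[0,d["fy"],d["cy"]],[0,0,1]],float)
    return cv2.projectPoints(np.array(P,float).reshape(-1,3),np.array(d["rvec"],float),np.array(d["tvec"],float),K,None)[0].reshape(-1,2)
E
python3 - <<'E'
from h import *
for c in("top","scene"):
    d=pic(c,c+"1",scale=1.4)
    R,_=cv2.Rodrigues(np.array(d["rvec"],float)); print(c,d["fx"],d["cx"],d["cy"],-R.T@np.array(d["tvec"]).ravel())
print(env.get_obs())
E
```

```text
top 474.262122577674 279.9516820769924 200.4906378244348 [0.50148525 0.13862851 1.33022872]
scene 379.9110858879768 280.3344253733213 209.6732209013452 [0.98849259 0.36397065 0.9223919 ]
{'time_s': 0.1, 'qpos': array([-75.45202562,  18.43476431,  -4.01571651,  83.16663767,
         1.29544789,  78.53997964,  -3.25923103]), 'joint_velocities': array([ 0.10872669, -0.00472104, -0.08132721, -0.11241298,  0.0065534 ,
        0.10320897, -0.04300631]), 'effort': array([-8.78850242e-04, -4.92571342e+01, -4.06388249e-01, -3.13399386e+01,
       -6.43173675e-02,  3.93753732e-02,  5.40363010e-05]), 'tool_pos': array([0.15432126, 0.63092171, 0.22158261]), 'tool_rot': array([-1.79903873e+02,  5.72390170e-03,  1.66262631e+02]), 'force': array([ 0.65487748,  0.23958073, -0.38335723]), 'wrist_torque': array([-0.05036534, -0.0236681 , -0.00912869]), 'grip_width': 0.08724185092044688}
```

View pics/top1.png

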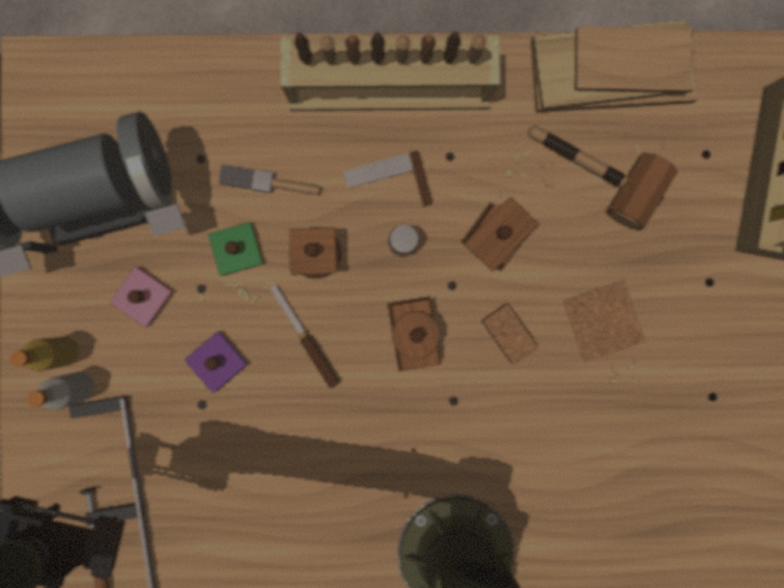

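View pics/scene1.png

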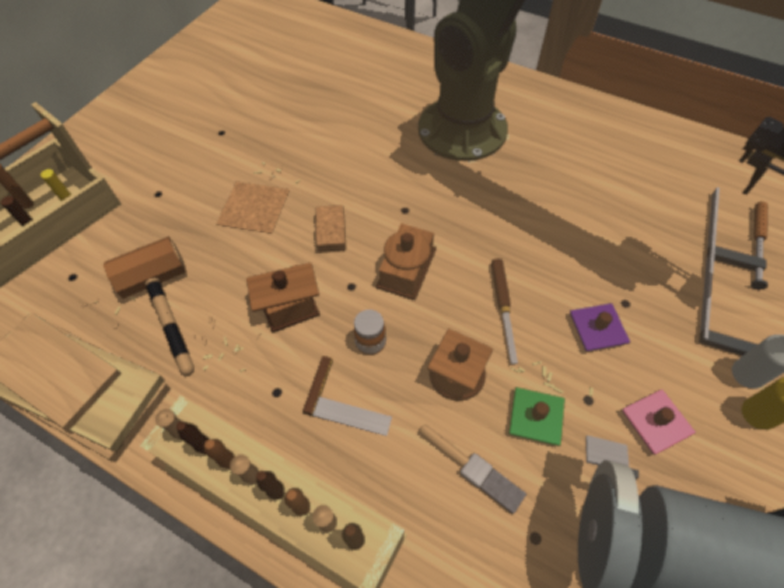

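Top view (1.4x): oblong lid at (503,233) on the square box, square brown lid at (313,250) on the round box, round lid at (418,334) on the oblong box; mat at (603,320). Green (236,248), pink (141,296) and purple (216,362) plates lie on the bench and are decoys. I'll enlarge to confirm and measure.

Run:
```python
from h import *
im=np.load("pics/top1.npy")[125:285,195:475]
im=cv2.convertScaleAbs(cv2.resize(im,None,fx=2.85,fy=2.85,interpolation=cv2.INTER_CUBIC),alpha=1.5)
cv2.imwrite("pics/top1c.png",im)
im=np.load("pics/scene1.npy")[120:300,150:370]
im=cv2.convertScaleAbs(cv2.resize(im,None,fx=3.3,fy=3.3,interpolation=cv2.INTER_CUBIC),alpha=1.2)
cv2.imwrite("pics/scene1c.png",im)
```

```text
(no output)
```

View pics/top1c.png

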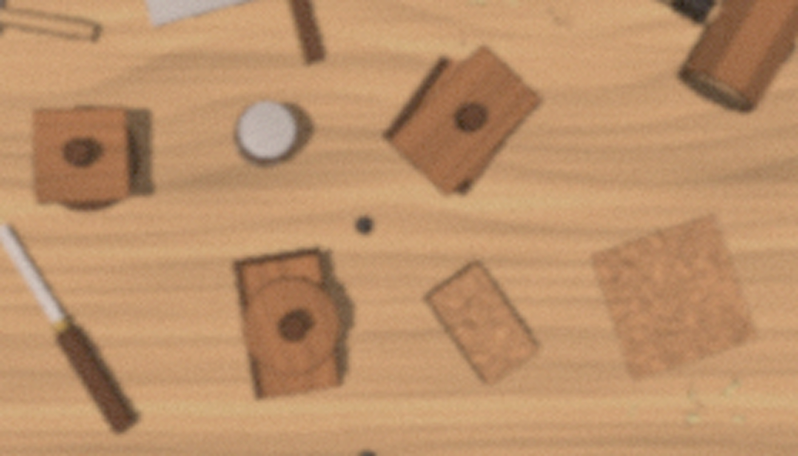

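View pics/scene1c.png

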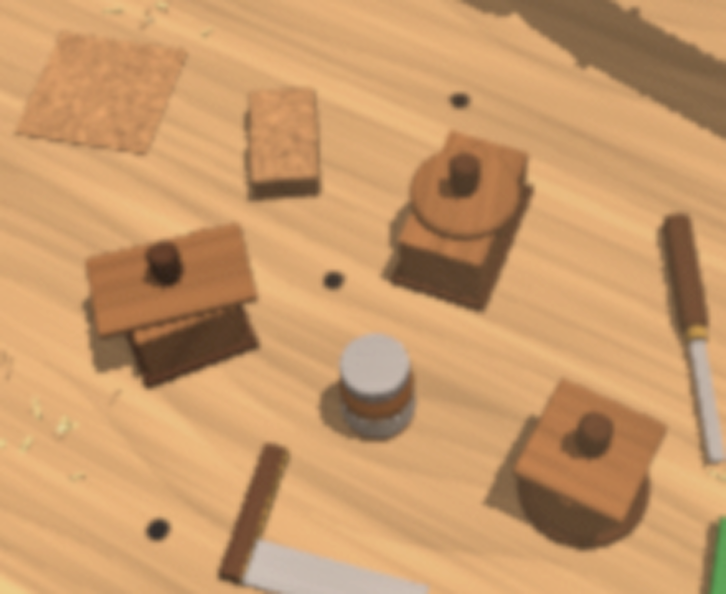

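```bash
cat >> h.py <<'E'
from scipy.optimize import least_squares
def fit(obs,p0):
    """obs: list of (cam, local xyz, (u,v) full-res px); fits x,y,yaw(deg)"""
    def P(p,L):
        a=np.radians(p[2]); return [p[0]+L[0]*np.cos(a)-L[1]*np.sin(a),p[1]+L[0]*np.sin(a)+L[1]*np.cos(a),L[2]]
    r=least_squares(lambda p:np.concatenate([proj(c,P(p,L))[0]-uv for c,L,uv in obs]),p0,x_scale=[.01,.01,5])
    return r.x,np.round(r.fun.reshape(-1,2),1)
def rect(a,b,z): return [(a/2,b/2,z),(-a/2,b/2,z),(-a/2,-b/2,z),(a/2,-b/2,z)]
E
python3 - <<'E'
from h import *
T=env.read_camera("top");S=env.read_camera("scene")
t=lambda x,y:np.array([195+(x+.5)/2.85-.5,125+(y+.5)/2.85-.5])
s=lambda x,y:np.array([150+(x+.5)/3.3-.5,120+(y+.5)/3.3-.5])
def g(px): # raw ground
    return ray(T,*t(*px[0]),px[1])
for n,p,z in[("sq",[(34,110),(128,107),(130,200),(36,203)],.072),("obl",[(485,45),(542,99),(447,195),(384,136)],.072),("mat",[(592,257),(715,214),(758,335),(633,380)],.004),("oblbox foot",[(234,261),(321,248),(343,383),(258,398)],.005),("round",[(290,327)],.072)]:
    q=np.array([ray(T,*t(*a),z)[:2] for a in p]); 
    print(n,q.mean(0).round(4))
    if len(p)==4:
        e=np.roll(q,-1,0)-q; print(np.linalg.norm(e,axis=1).round(4),np.degrees(np.arctan2(e[:,1],e[:,0])).round(1))
for n,a,z in[("sq",(80,151),.1),("obl",(470,117),.1),("rd",(295,324),.1)]: print("knob",n,ray(T,*t(*a),z))
# scene: plate corners
for n,p in[("sq",[(561,380),(666,429),(620,522),(515,470)]),("obl",[(86,260),(240,226),(257,297),(99,334)]),("rd",[(466,186)])]:
    q=np.array([ray(S,*s(*a),.072)[:2] for a in p]);print("scene",n,q.mean(0).round(4));
    if len(p)==4:
        e=np.roll(q,-1,0)-q; print(np.linalg.norm(e,axis=1).round(4),np.degrees(np.arctan2(e[:,1],e[:,0])).round(1))
for n,a in[("sq",(596,425)),("obl",(163,252)),("rd",(465,160))]: print("knobtop scene",n,ray(S,*s(*a),.108))
E
```

```text
sq [0.5959 0.2682]
[0.0875 0.0868 0.0873 0.0867] [ -88.8 -179.4   91.1    0.7]
obl [ 0.6255 -0.0894]
[0.0735 0.127  0.0806 0.1279] [-134.3  134.4   46.1  -48.8]
mat [ 0.4543 -0.3059]
[0.1294 0.1262 0.1316 0.1271] [ -71.6 -161.6  108.8   17.4]
oblbox foot [0.4342 0.0744]
[0.0863 0.1338 0.0845 0.1359] [ -82.3 -171.6   99.1    9.2]
round [0.4333 0.0768]
knob sq [0.59745148 0.26709394 0.1       ]
knob obl [ 0.62425165 -0.08938429  0.1       ]
knob rd [0.43751529 0.07355766 0.1       ]
scene sq [0.5994 0.2724]
[0.0864 0.0831 0.084  0.0829] [  90.6    0.5  -89.6 -177.8]
scene obl [ 0.6272 -0.0859]
[0.1266 0.071  0.1257 0.0719] [ 134.1   44.7  -45.5 -134.6]
scene rd [0.4325 0.0779]
knobtop scene sq [0.59702842 0.27175149 0.108     ]
knobtop scene obl [ 0.62557114 -0.08644469  0.108     ]
knobtop scene rd [0.43336913 0.07690246 0.108     ]
```

```bash
cat >> h.py <<'E'
def go(x,y,z,yaw,n=None):
    o=env.get_obs(); p=np.array(o["tool_pos"]); psi=o["tool_rot"][2]
    dy=(yaw-psi+180)%360-180; D=np.array([x,y,z])-p
    if n is None: n=int(np.ceil(max(np.linalg.norm(D)*1.03/.0417,abs(dy)/7.1,1)))
    A=np.zeros((2,2))
    for i in range(n):
        a=np.radians(psi+dy*i/n); A+=[[np.cos(a),np.sin(a)],[np.sin(a),-np.cos(a)]]
    s=np.linalg.solve(A,D[:2]*100)
    print("rows",n,"shift cm",s.round(2),round(-D[2]*100/n,2),"turn z",round(-dy/n,2))
    print("pos",p.round(4),np.round(o["tool_rot"],1),"F",np.round(o["force"],1),"w",round(o["grip_width"],4),"t",round(o["time_s"],2),"q7",o["qpos"][6].round(0))
E
python3 -c "
from h import *
go(.597,.270,.17,120)"
```

```text
rows 15 shift cm [-3.9  -0.26] 0.35 turn z 3.08
pos [0.1543 0.6311 0.2219] [-179.9    0.   166.3] F [-0.6  0.7 -0.5] w 0.087 t 0.2 q7 -3.0
```

Request:
servo_tool --plan '[[1,[-3.9,-0.26,0.35],[0,0,3.08]],[1,[-3.9,-0.26,0.35],[0,0,3.08]],[1,[-3.9,-0.26,0.35],[0,0,3.08]],[1,[-3.9,-0.26,0.35],[0,0,3.08]],[1,[-3.9,-0.26,0.35],[0,0,3.08]],[1,[-3.9,-0.26,0.35],[0,0,3.08]],[1,[-3.9,-0.26,0.35],[0,0,3.08]],[1,[-3.9,-0.26,0.35],[0,0,3.08]],[1,[-3.9,-0.26,0.35],[0,0,3.08]],[1,[-3.9,-0.26,0.35],[0,0,3.08]],[1,[-3.9,-0.26,0.35],[0,0,3.08]],[1,[-3.9,-0.26,0.35],[0,0,3.08]],[1,[-3.9,-0.26,0.35],[0,0,3.08]],[1,[-3.9,-0.26,0.35],[0,0,3.08]],[1,[-3.9,-0.26,0.35],[0,0,3.08]],[1,[0,0,0],[0,0,0]]]' --force 25

```text
time_s: 1.53
tool_pos: [0.6052, 0.2531, 0.1585]
tool_rot: [-179.5, 0.1, 118.6]
force: [0.2, -2.2, 0.0]
grip_width: 0.087
```

```bash
python3 -c "
from h import *
go(.597,.270,.076,120)
pic('scene','scene2',(250,200,390,310),5)"
```

```text
rows 3 shift cm [0.63 0.04] 2.75 turn z -0.48
pos [0.6052 0.2531 0.1585] [-1.795e+02  1.000e-01  1.186e+02] F [ 0.2 -2.2  0. ] w 0.087 t 1.53 q7 9.0
```

Request:
servo_tool --plan '[[1,[0.95,0.06,0.5],[0,0,-0.7]],[1,[0.95,0.06,0.5],[0,0,-0.7]],[1,[0,0,0.5],[0,0,0]],[1,[0,0,0],[0,0,0]],[1,[0,0,0],[0,0,0]]]'

```text
time_s: 2.0
tool_pos: [0.5905, 0.2824, 0.1409]
tool_rot: [-179.5, -0.4, 120.9]
force: [-0.1, 0.1, 0.5]
grip_width: 0.0872
```

```bash
python3 -c "
from h import *
go(.597,.270,.076,120)
pic('scene','scene2',(250,200,390,310),5)"
```

```text
rows 2 shift cm [-0.7  -0.04] 3.25 turn z 0.43
pos [0.5905 0.2824 0.1409] [-179.5   -0.4  120.9] F [-0.1  0.1  0.5] w 0.0872 t 2.0 q7 8.0
```

View pics/scene2.png

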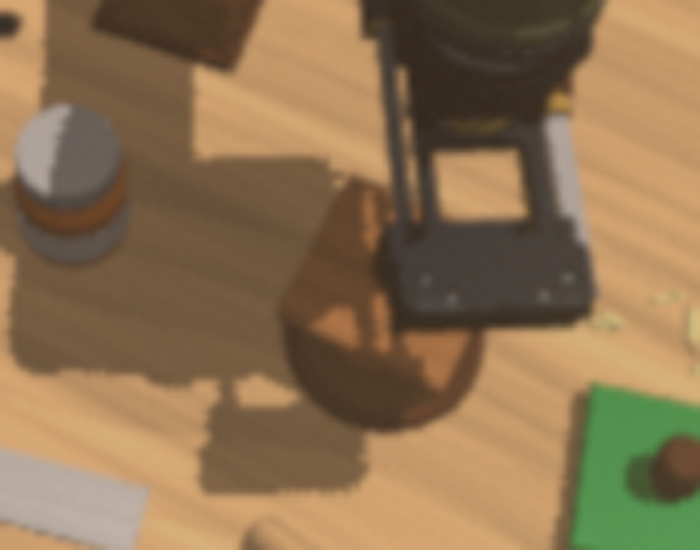

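Request:
servo_tool --plan '[[1,[-1.0,-0.06,0],[0,0,0.6]],[1,[0,0,0],[0,0,0]],[1,[0,0,0],[0,0,0]],[1,[0,0,0],[0,0,0]]]'

```text
time_s: 2.38
tool_pos: [0.5952, 0.2739, 0.1413]
tool_rot: [-179.5, -0.4, 120.3]
force: [0.7, 0.3, -0.4]
grip_width: 0.0876
```

```bash
python3 -c "
from h import *
go(.597,.270,.076,120)"
```

```text
rows 2 shift cm [-0.21 -0.02] 3.26 turn z 0.17
pos [0.5952 0.2739 0.1413] [-179.5   -0.4  120.3] F [ 0.7  0.3 -0.4] w 0.0876 t 2.38 q7 9.0
```

Request:
servo_tool --plan '[[1,[-0.2,-0.02,2],[0,0,0.2]],[1,[0,0,2],[0,0,0]],[1,[0,0,1.2],[0,0,0]],[1,[0,0,0.4],[0,0,0]],[1,[0,0,0],[0,0,0]],[1,[0,0,0],[0,0,0]]]'

```text
time_s: 2.88
tool_pos: [0.598, 0.2716, 0.0861]
tool_rot: [-179.8, -0.4, 120.0]
force: [0.9, -0.1, 0.2]
grip_width: 0.087
```

```bash
python3 -c "
from h import *
go(.597,.270,.076,120)"
```

```text
rows 1 shift cm [-0.09 -0.17] 1.01 turn z -0.0
pos [0.598  0.2716 0.0861] [-179.8   -0.4  120. ] F [ 0.9 -0.1  0.2] w 0.087 t 2.88 q7 9.0
```

Request:
servo_tool --plan '[[1,[-0.09,-0.17,0.9],[0,0,0]],[1,[0,0,0],[0,0,0]],[0,[0,0,0],[0,0,0]],[0,[0,0,0],[0,0,0]],[0,[0,0,0],[0,0,0]],[0,[0,0,0],[0,0,0]],[0,[0,0,0],[0,0,0]],[0,[0,0,0],[0,0,0]],[0,[0,0,0],[0,0,0]],[0,[0,0,0],[0,0,0]]]' --force 25

```text
time_s: 3.72
tool_pos: [0.5992, 0.2712, 0.0805]
tool_rot: [179.8, -0.4, 120.0]
force: [0.4, -0.9, -0.7]
grip_width: 0.0417
```

```bash
python3 -c "
from h import *
go(.597,.270,.076,120)"
```

```text
rows 1 shift cm [ 0.01 -0.25] 0.45 turn z 0.02
pos [0.5992 0.2712 0.0805] [179.8  -0.4 120. ] F [ 0.4 -0.9 -0.7] w 0.0417 t 3.72 q7 9.0
```

Request:
servo_tool --plan '[[0.4,[0,-0.15,0.4],[0,0,0]],[0,[0,0,0],[0,0,0]],[0,[0,0,0],[0,0,0]],[0,[0,0,0],[0,0,0]],[0,[0,0,0],[0,0,0]],[0,[0,0,0],[0,0,0]],[0,[0,0,0],[0,0,0]],[0,[0,0,0],[0,0,0]]]'

```text
time_s: 4.38
tool_pos: [0.5976, 0.2703, 0.0759]
tool_rot: [179.9, -0.4, 120.0]
force: [0.3, -0.2, 0.4]
grip_width: 0.0248
```

```bash
python3 -c "
from h import *
go(.597,.270,.22,120)"
```

```text
rows 4 shift cm [ 0.   -0.02] -3.6 turn z 0.0
pos [0.5976 0.2703 0.0759] [179.9  -0.4 120. ] F [ 0.3 -0.2  0.4] w 0.0248 t 4.38 q7 10.0
```

Request:
servo_tool --plan '[[0,[0,0,-0.8],[0,0,0]],[0,[0,0,-1.5],[0,0,0]],[0,[0,0,-2.0],[0,0,0]],[0,[0,0,-2.0],[0,0,0]],[0,[0,0,-2.0],[0,0,0]],[0,[0,0,-1.0],[0,0,0]],[0,[0,0,-0.4],[0,0,0]],[0,[0,0,0],[0,0,0]]]'

```text
time_s: 5.05
tool_pos: [0.5963, 0.2688, 0.1774]
tool_rot: [-179.9, -0.4, 120.0]
force: [1.2, -0.3, -0.2]
grip_width: 0.0251
```

```bash
python3 -c "
from h import *
go(.4543,-.306,.14,90,18)"
```

```text
rows 18 shift cm [-2.89 -1.65] 0.21 turn z 1.67
pos [0.5963 0.2688 0.1774] [-179.9   -0.4  120. ] F [ 1.2 -0.3 -0.2] w 0.0251 t 5.05 q7 8.0
```

Request:
servo_tool --plan '[[0,[-1.0,-0.6,0],[0,0,1.67]],[0,[-2.0,-1.1,0],[0,0,1.67]],[0,[-2.89,-1.65,0],[0,0,1.67]],[0,[-2.89,-1.65,0],[0,0,1.67]],[0,[-2.89,-1.65,0],[0,0,1.67]],[0,[-2.89,-1.65,0],[0,0,1.67]],[0,[-2.89,-1.65,0],[0,0,1.67]],[0,[-2.89,-1.65,0],[0,0,1.67]],[0,[-2.89,-1.65,0],[0,0,1.67]],[0,[-2.89,-1.65,0],[0,0,1.67]],[0,[-2.89,-1.65,0],[0,0,1.67]],[0,[-2.89,-1.65,0],[0,0,1.67]],[0,[-2.89,-1.65,0],[0,0,1.67]],[0,[-2.89,-1.65,0],[0,0,1.67]],[0,[-2.89,-1.65,0],[0,0,1.67]],[0,[-2.89,-1.65,0],[0,0,1.67]],[0,[-2.0,-1.1,0],[0,0,1.2]],[0,[-1.0,-0.6,0],[0,0,0.6]],[0,[-0.4,-0.2,0],[0,0,0.2]],[0,[0,0,0],[0,0,0]]]'

```text
time_s: 6.72
tool_pos: [0.4071, -0.3002, 0.1558]
tool_rot: [-177.4, -0.1, 86.2]
force: [0.2, 0.4, -0.5]
grip_width: 0.025
```

```bash
python3 -c "
from h import *
go(.4543,-.306,.034,90)
pic('scene','scene3',scale=1.4)"
```

```text
rows 4 shift cm [-0.1   1.19] 3.04 turn z -0.96
pos [ 0.4071 -0.3002  0.1558] [-1.774e+02 -1.000e-01  8.620e+01] F [ 0.2  0.4 -0.5] w 0.025 t 6.72 q7 32.0
```

View pics/scene3.png

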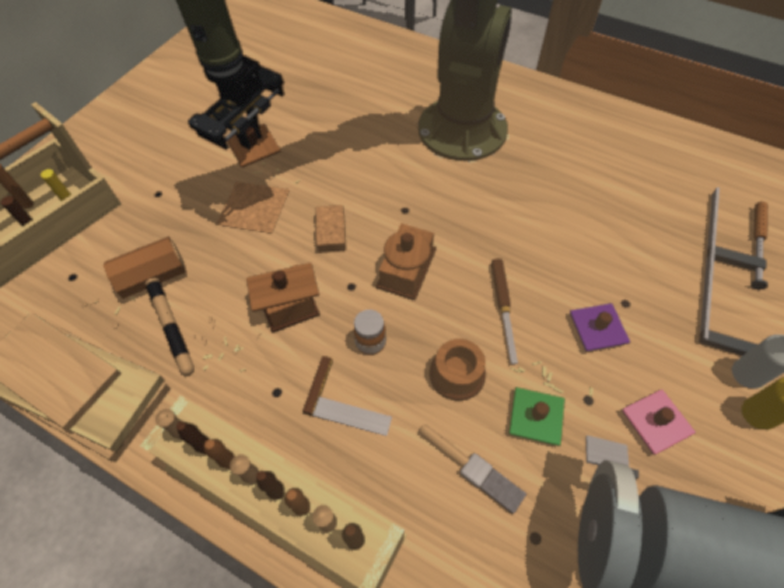

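Scene shows the square lid in the gripper, the round box open (bore at 459,362), everything else in place. I'll add tilt correction to the helper.

```bash
cat >> h.py <<'E'
from scipy.spatial.transform import Rotation as Ro
def fine(x,y,z,yaw):
    o=env.get_obs(); p=np.array(o["tool_pos"]); R=Ro.from_euler('xyz',o["tool_rot"],degrees=True)
    d=R.inv().apply(np.array([x,y,z])-p)*100; r=(R.inv()*Ro.from_euler('xyz',[180,0,yaw],degrees=True)).as_rotvec(degrees=True)
    print("fine shift cm",d.round(2),"turn",r.round(2)," pos",p.round(4),np.round(o["tool_rot"],1),"F",np.round(o["force"],1),"w",round(o["grip_width"],4),"t",round(o["time_s"],2))
E
python3 - <<'E'
from h import *
fine(.4543,-.306,.12,90)
E
```

```text
fine shift cm [-0.35  4.87  3.36] turn [-2.57 -0.15 -3.76]  pos [ 0.4075 -0.2995  0.1557] [-1.774e+02 -1.000e-01  8.620e+01] F [-1.3 -0.5 -1. ] w 0.0249 t 6.77
```

Request:
servo_tool --plan '[[0,[-0.2,1.5,0],[-1,-0.1,-1.5]],[0,[-0.2,1.8,1],[-0.8,0,-1.2]],[0,[0,0.8,1],[-0.4,0,-0.6]],[0,[0,0.3,0.4],[0,0,0]],[0,[0,0,0],[0,0,0]],[0,[0,0,0],[0,0,0]]]'

```text
time_s: 7.27
tool_pos: [0.4559, -0.2957, 0.1268]
tool_rot: [-179.6, -0.4, 90.4]
force: [0.3, 0.4, -0.4]
grip_width: 0.0252
```

Run:
```python
from h import *
fine(.4543,-.306,.029,90)
```

```text
fine shift cm [-1.1  -0.1   9.78] turn [-0.44 -0.4   0.41]  pos [ 0.4559 -0.2957  0.1268] [-179.6   -0.4   90.4] F [ 0.3  0.4 -0.4] w 0.0252 t 7.27
```

Request:
servo_tool --plan '[[0,[-0.5,-0.1,1],[-0.4,-0.4,0.4]],[0,[-0.4,0,2],[0,0,0]],[0,[-0.1,0,2],[0,0,0]],[0,[0,0,1.5],[0,0,0]],[0,[0,0,0.8],[0,0,0]],[0,[0,0,0.4],[0,0,0]],[0,[0,0,0],[0,0,0]],[0,[0,0,0],[0,0,0]]]'

```text
time_s: 7.93
tool_pos: [0.4558, -0.303, 0.0498]
tool_rot: [179.9, -0.1, 90.2]
force: [0.6, 0.5, -0.1]
grip_width: 0.0254
```

Run:
```python
from h import *
fine(.4543,-.306,.029,90)
```

```text
fine shift cm [-0.31 -0.15  2.08] turn [ 0.08 -0.07  0.19]  pos [ 0.4558 -0.303   0.0498] [ 1.799e+02 -1.000e-01  9.020e+01] F [ 0.6  0.5 -0.1] w 0.0254 t 7.93
```

Request:
servo_tool --plan '[[0,[-0.3,-0.1,0.8],[0,0,0]],[0,[0,0,0.7],[0,0,0]],[0,[0,0,0.3],[0,0,0]],[0,[0,0,0.2],[0,0,0]],[0,[0,0,0],[0,0,0]],[0,[0,0,0],[0,0,0]]]'

```text
time_s: 8.43
tool_pos: [0.4567, -0.3071, 0.0305]
tool_rot: [179.7, 0.0, 90.2]
force: [0.9, -0.5, -0.4]
grip_width: 0.0252
```

Run:
```python
from h import *
fine(.4543,-.306,.028,90)
```

```text
fine shift cm [ 0.12 -0.24  0.25] turn [0.34 0.01 0.21]  pos [ 0.4567 -0.3071  0.0305] [179.7   0.   90.2] F [ 0.9 -0.5 -0.4] w 0.0252 t 8.43
```

Request:
servo_tool --plan '[[0,[0,0,0.25],[0,0,0]],[0,[0,0,0],[0,0,0]],[0.7,[0,0,0],[0,0,0]],[0.7,[0,0,0],[0,0,0]],[0.7,[0,0,0],[0,0,0]],[0.7,[0,0,0],[0,0,0]],[0.7,[0,0,0],[0,0,0]],[0.7,[0,0,0],[0,0,0]],[0.7,[0,0,-1],[0,0,0]],[0.7,[0,0,-2],[0,0,0]],[0.7,[0,0,-3],[0,0,0]],[0.7,[0,0,-3],[0,0,0]],[0.7,[0,0,-3],[0,0,0]],[0.7,[0,0,-1.5],[0,0,0]],[0.7,[0,0,-0.5],[0,0,0]],[0.7,[0,0,0],[0,0,0]]]'

```text
time_s: 9.77
tool_pos: [0.4549, -0.308, 0.1785]
tool_rot: [179.6, 0.0, 90.1]
force: [-0.2, 0.1, 0.0]
grip_width: 0.0611
```

Run:
```python
from h import *
go(.433,.077,.16,100)
fine(.433,.077,.16,100)
im=env.read_camera("scene")["image"]; np.save("pics/s4.npy",im)
a=im[125:285,140:360]; a=cv2.resize(a,None,fx=3.6,fy=3.6,interpolation=cv2.INTER_CUBIC); cv2.imwrite("pics/s4.png",a)
```

```text
rows 10 shift cm [3.86 0.09] 0.19 turn z -0.99
pos [ 0.4549 -0.308   0.1785] [179.6   0.   90.1] F [-0.2  0.1  0. ] w 0.0611 t 9.77 q7 37.0
fine shift cm [38.5  -2.16  1.81] turn [ 0.37  0.07 -9.94]  pos [ 0.4549 -0.308   0.1785] [179.6   0.   90.1] F [-0.2  0.1  0. ] w 0.0611 t 9.77
```

View pics/s4.png

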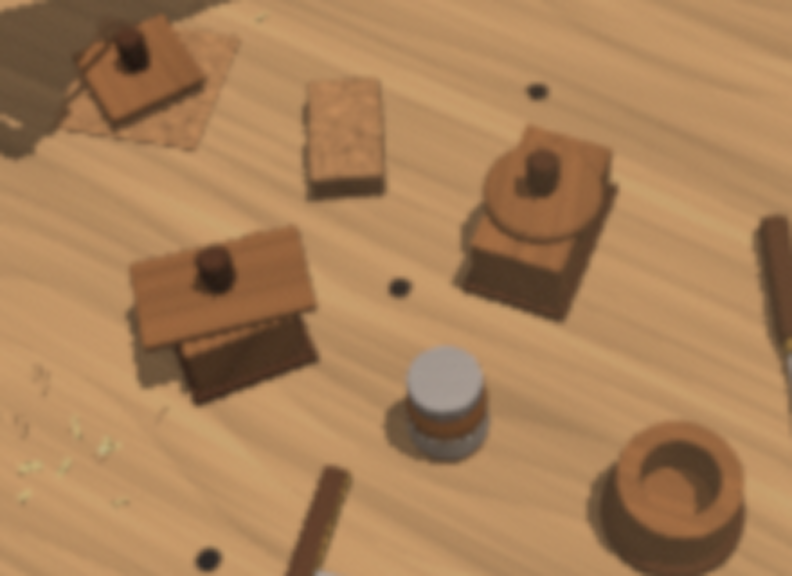

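Run:
```python
from h import *
S=env.read_camera("scene");T=env.read_camera("top")
s=lambda x,y:np.array([140+(x+.5)/3.6-.5,125+(y+.5)/3.6-.5])
print("round rim",ray(S,*s(679.5,480),.062),"bore",ray(S,*s(680,478),.062))
for a in[(616,480),(743,480),(680,422),(680,538)]: print(ray(S,*s(*a),.062).round(4))
np.save("pics/t4.npy",T["image"])
cv2.imwrite("pics/t4.png",cv2.convertScaleAbs(cv2.resize(T["image"][150:210,195:265],None,fx=8,fy=8,interpolation=cv2.INTER_CUBIC),alpha=1.5))
```

```text
round rim [0.60050576 0.27357467 0.062     ] bore [0.59899863 0.27323471 0.062     ]
[0.6215 0.2357 0.062 ]
[0.5796 0.3114 0.062 ]
[0.5605 0.2549 0.062 ]
[0.6383 0.2919 0.062 ]
```

Request:
servo_tool --plan '[[0.7,[1.5,0,0],[0,0,-1]],[0.7,[3,0,0],[0,0,-1]],[0.7,[3.9,0,0],[0,0,-1]],[0.7,[3.9,0,0],[0,0,-1]],[0.7,[3.9,0,0],[0,0,-1]],[0.7,[3.9,0,0],[0,0,-1]],[0.7,[3.9,0,0],[0,0,-1]],[0.7,[3.9,0,0],[0,0,-1]],[0.7,[3.9,0,0],[0,0,-1]],[0.7,[2.5,0,0],[0,0,0]],[0.7,[1.5,0,0],[0,0,0]],[0.7,[0.5,0,0],[0,0,0]],[0.7,[0,0,0],[0,0,0]],[0.7,[0,0,0],[0,0,0]]]'

```text
time_s: 11.08
tool_pos: [0.3997, 0.0767, 0.1564]
tool_rot: [-178.1, 0.3, 100.4]
force: [-0.5, 1.2, -0.4]
grip_width: 0.0607
```

View pics/t4.png

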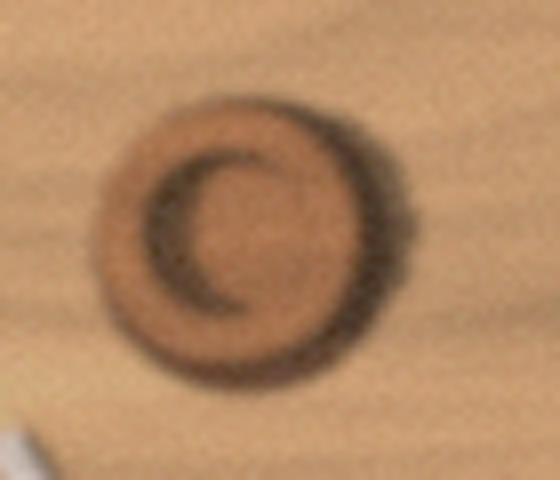

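Run:
```python
from h import *
fine(.433,.077,.1,100)
```

```text
fine shift cm [-0.54  3.47  5.53] turn [-1.88  0.32  0.38]  pos [0.3997 0.0767 0.1564] [-178.1    0.3  100.4] F [-0.5  1.2 -0.4] w 0.0607 t 11.08
```

Run:
```python
from h import *
T=env.read_camera("top")
print(ray(T,195+228.5/8-.5,150+229.5/8-.5,.062))
fine(.433,.077,.1,100)
```

```text
[0.59898666 0.2702303  0.062     ]
fine shift cm [-0.51  3.47  5.53] turn [-1.89  0.31  0.32]  pos [0.3997 0.0764 0.1563] [-178.1    0.3  100.3] F [ 0.3  0.6 -0.5] w 0.0611 t 11.13
```

Request:
servo_tool --plan '[[0.7,[-0.3,1.5,0],[-0.9,0.2,0.2]],[0.7,[-0.2,1.2,0],[-0.6,0.1,0.2]],[0.7,[0,0.5,0],[-0.3,0,0]],[0.7,[0,0.1,0],[0,0,0]],[0.7,[0,0,0],[0,0,0]],[0.7,[0,0,0],[0,0,0]]]'

```text
time_s: 11.63
tool_pos: [0.4383, 0.0711, 0.1552]
tool_rot: [179.9, 0.1, 99.2]
force: [0.2, 0.0, 0.1]
grip_width: 0.0608
```

Run:
```python
from h import *
fine(.4335,.077,.076,100)
```

```text
fine shift cm [ 0.67 -0.39  7.91] turn [ 0.09  0.09 -0.76]  pos [0.4383 0.0711 0.1552] [1.799e+02 1.000e-01 9.920e+01] F [0.2 0.  0.1] w 0.0608 t 11.63
```

Request:
servo_tool --plan '[[0.7,[0.5,-0.3,1],[0,0,-0.5]],[0.7,[0.1,-0.1,2],[0,0,-0.2]],[0.7,[0,0,2],[0,0,0]],[0.7,[0,0,1],[0,0,0]],[0.7,[0,0,0.4],[0,0,0]],[0.7,[0,0,0],[0,0,0]],[0.7,[0,0,0],[0,0,0]]]'

```text
time_s: 12.22
tool_pos: [0.4306, 0.0782, 0.0864]
tool_rot: [180.0, 0.0, 100.2]
force: [-0.2, -0.4, 0.4]
grip_width: 0.0611
```

Run:
```python
from h import *
fine(.4335,.077,.0765,100)
```

```text
fine shift cm [-0.17  0.27  0.99] turn [0.02 0.02 0.15]  pos [0.4306 0.0782 0.0864] [180.    0.  100.2] F [-0.2 -0.4  0.4] w 0.0611 t 12.22
```

Request:
servo_tool --plan '[[0.7,[-0.15,0.2,0.6],[0,0,0]],[0.7,[0,0,0.3],[0,0,0]],[0.7,[0,0,0.1],[0,0,0]],[0,[0,0,0],[0,0,0]],[0,[0,0,0],[0,0,0]],[0,[0,0,0],[0,0,0]],[0,[0,0,0],[0,0,0]],[0,[0,0,0],[0,0,0]],[0,[0,0,0],[0,0,0]],[0,[0,0,0],[0,0,0]],[0,[0,0,0],[0,0,0]],[0,[0,0,0],[0,0,0]],[0,[0,0,0],[0,0,0]]]'

```text
time_s: 13.3
tool_pos: [0.4353, 0.0779, 0.0783]
tool_rot: [179.6, -0.1, 100.2]
force: [0.4, -0.0, -0.4]
grip_width: 0.0253
```

Run:
```python
from h import *
fine(.4335,.077,.0765,100)
```

```text
fine shift cm [-0.05 -0.19  0.17] turn [ 0.35 -0.06  0.18]  pos [0.4353 0.0779 0.0783] [ 1.796e+02 -1.000e-01  1.002e+02] F [ 0.4 -0.  -0.4] w 0.0253 t 13.3
```

Request:
servo_tool --plan '[[0,[0,0,-0.8],[0,0,0]],[0,[0,0,-1.5],[0,0,0]],[0,[0,0,-2.0],[0,0,0]],[0,[0,0,-2.0],[0,0,0]],[0,[0,0,-1.5],[0,0,0]],[0,[0,0,-0.8],[0,0,0]],[0,[0,0,-0.4],[0,0,0]],[0,[0,0,0],[0,0,0]]]'

```text
time_s: 13.97
tool_pos: [0.4328, 0.0769, 0.1734]
tool_rot: [179.9, -0.0, 100.1]
force: [1.0, -0.9, -0.8]
grip_width: 0.0253
```

Run:
```python
from h import *
go(.5993,.2718,.165,113,9)
fine(.5993,.2718,.165,113)
```

```text
rows 9 shift cm [1.58 2.38] 0.09 turn z -1.43
pos [0.4328 0.0769 0.1734] [179.9  -0.  100.1] F [ 1.  -0.9 -0.8] w 0.0253 t 13.97 q7 -5.0
fine shift cm [16.25 19.82  0.89] turn [  0.13  -0.   -12.86]  pos [0.4328 0.0769 0.1734] [179.9  -0.  100.1] F [ 1.  -0.9 -0.8] w 0.0253 t 13.97
```

Request:
servo_tool --plan '[[0,[0.8,1.2,0],[0,0,-1.4]],[0,[1.58,2.38,0],[0,0,-1.4]],[0,[1.58,2.38,0],[0,0,-1.4]],[0,[1.58,2.38,0],[0,0,-1.4]],[0,[1.58,2.38,0],[0,0,-1.4]],[0,[1.58,2.38,0],[0,0,-1.4]],[0,[1.58,2.38,0],[0,0,-1.4]],[0,[1.58,2.38,0],[0,0,-1.4]],[0,[1.0,1.5,0],[0,0,-0.7]],[0,[0.5,0.8,0],[0,0,-0.3]],[0,[0.2,0.3,0],[0,0,0]],[0,[0,0,0],[0,0,0]],[0,[0,0,0],[0,0,0]]]'

```text
time_s: 15.05
tool_pos: [0.5903, 0.2676, 0.1565]
tool_rot: [-178.8, 0.1, 112.7]
force: [-0.4, 0.2, -1.1]
grip_width: 0.0251
```

Run:
```python
from h import *
fine(.5993,.2718,.0783,113)
```

```text
fine shift cm [0.04 1.16 7.8 ] turn [-1.21  0.05 -0.31]  pos [0.5903 0.2676 0.1565] [-1.788e+02  1.000e-01  1.127e+02] F [-0.4  0.2 -1.1] w 0.0251 t 15.05
```

Request:
servo_tool --plan '[[0,[0,0.6,0.5],[-0.7,0,-0.2]],[0,[0,0.3,1.2],[-0.3,0,0]],[0,[0,0,1.2],[0,0,0]],[0,[0,0,0.6],[0,0,0]],[0,[0,0,0],[0,0,0]],[0,[0,0,0],[0,0,0]]]'

```text
time_s: 15.55
tool_pos: [0.5981, 0.2649, 0.1198]
tool_rot: [-179.9, 0.1, 112.5]
force: [0.2, -0.5, -1.6]
grip_width: 0.0254
```

Run:
```python
from h import *
fine(.5993,.2718,.0783,113)
```

```text
fine shift cm [0.6  0.39 4.15] turn [-0.12  0.13 -0.48]  pos [0.5981 0.2649 0.1198] [-1.799e+02  1.000e-01  1.125e+02] F [ 0.2 -0.5 -1.6] w 0.0254 t 15.55
```

Request:
servo_tool --plan '[[0,[0.5,0.3,0.4],[0,0,0]],[0,[0.1,0.1,0.6],[0,0,0]],[0,[0,0,0.4],[0,0,0]],[0,[0,0,0],[0,0,0]],[0,[0,0,0],[0,0,0]]]'

```text
time_s: 15.97
tool_pos: [0.6001, 0.2729, 0.1058]
tool_rot: [180.0, 0.1, 112.5]
force: [0.3, -0.2, -0.2]
grip_width: 0.025
```

Run:
```python
from h import *
fine(.5993,.2718,.0783,113)
```

```text
fine shift cm [-0.07 -0.12  2.75] turn [ 0.    0.1  -0.48]  pos [0.6001 0.2729 0.1058] [1.800e+02 1.000e-01 1.125e+02] F [ 0.3 -0.2 -0.2] w 0.025 t 15.97
```

Request:
servo_tool --plan '[[0,[-0.05,-0.1,0.6],[0,0,0]],[0,[0,0,0.6],[0,0,0]],[0,[0,0,0.5],[0,0,0]],[0,[0,0,0.4],[0,0,0]],[0,[0,0,0.2],[0,0,0]],[0,[0,0,0],[0,0,0]],[0,[0,0,0],[0,0,0]]]'

```text
time_s: 16.55
tool_pos: [0.5992, 0.2718, 0.08]
tool_rot: [-180.0, 0.1, 112.5]
force: [-0.9, 0.1, -0.4]
grip_width: 0.0252
```

Run:
```python
from h import *
fine(.5993,.2718,.0783,113)
```

```text
fine shift cm [-0.    0.01  0.17] turn [-0.04  0.12 -0.48]  pos [0.5992 0.2718 0.08  ] [-1.800e+02  1.000e-01  1.125e+02] F [-0.9  0.1 -0.4] w 0.0252 t 16.55
```

Request:
servo_tool --plan '[[0,[0,0,0.2],[0,0,0]],[0,[0,0,0],[0,0,0]],[0.7,[0,0,0],[0,0,0]],[0.7,[0,0,0],[0,0,0]],[0.7,[0,0,0],[0,0,0]],[0.7,[0,0,0],[0,0,0]],[0.7,[0,0,0],[0,0,0]],[0.7,[0,0,0],[0,0,0]],[0.7,[0,0,-1],[0,0,0]],[0.7,[0,0,-2],[0,0,0]],[0.7,[0,0,-3],[0,0,0]],[0.7,[0,0,-2],[0,0,0]],[0.7,[0,0,-1],[0,0,0]],[0.7,[0,0,-0.4],[0,0,0]],[0.7,[0,0,0],[0,0,0]]]'

```text
time_s: 17.8
tool_pos: [0.5996, 0.272, 0.1796]
tool_rot: [179.9, 0.1, 112.5]
force: [0.8, -0.1, -0.5]
grip_width: 0.061
```

Run:
```python
from h import *
# oblong lid at (.6262,-.088), grasp yaw 80
go(.6262,-.088,.17,60,11)
fine(.6262,-.088,.17,60)
T=env.read_camera("top");S=env.read_camera("scene");np.save("pics/t5.npy",T["image"]);np.save("pics/s5.npy",S["image"])
a=cv2.resize(T["image"][205:275,265:330],None,fx=7,fy=7,interpolation=cv2.INTER_CUBIC)
b=cv2.resize(S["image"][150:225,255:325],None,fx=490/75,fy=490/75,interpolation=cv2.INTER_CUBIC)
cv2.imwrite("pics/ob5.png",cv2.convertScaleAbs(np.hstack([a,b[:490,:345] if 0 else cv2.resize(b,(b.shape[1]*490//b.shape[0],490))])[:, :800],alpha=1.3)); print(a.shape,b.shape)
```

```text
rows 11 shift cm [-3.38  0.33] 0.09 turn z 4.77
pos [0.5996 0.272  0.1796] [1.799e+02 1.000e-01 1.125e+02] F [ 0.8 -0.1 -0.5] w 0.061 t 17.8 q7 -1.0
fine shift cm [-34.28 -11.32   1.01] turn [ 0.13  0.07 52.5 ]  pos [0.5996 0.272  0.1796] [1.799e+02 1.000e-01 1.125e+02] F [ 0.8 -0.1 -0.5] w 0.061 t 17.8
(490, 455, 3) (490, 457, 3)
```

View pics/ob5.png

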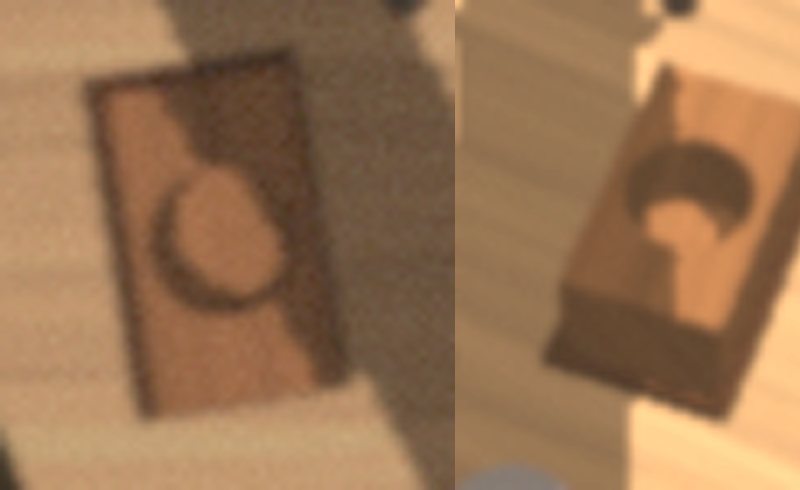

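Run:
```python
from h import *
T=env.read_camera("top");S=env.read_camera("scene")
t=lambda x,y:np.array([265+(x+.5)/7-.5,205+(y+.5)/7-.5])
k=490/75
s=lambda x,y:np.array([255+(x-455+.5)/k-.5,150+(y+.5)/k-.5])
F=rect(.138,.086,.005);B=rect(.124,.072,.062)
# box x axis ~ +9deg: far end = image top; +y left
o1=[(T,F[0],t(88,85)),(T,F[3],t(293,52)),(T,F[2],t(348,380)),(T,F[1],t(143,415)),(T,(0,0,.062),t(218,237))]
# scene: image-bottom end is +x(far from robot)
o2=[(S,B[3],s(565,285)),(S,B[0],s(722,330)),(S,B[2],s(665,65)),(S,(.069,.043,0),s(728,420)),(S,(.069,-.043,0),s(545,362)),(S,(0,0,.062),s(690,198))]
for o in(o1,o2,o1+o2):
    p,r=fit(o,[.434,.075,9]);print(p.round(4),r.tolist())
# round lid check: full models overlay later
def f(c,im,off,k,pts,col): pass
```

```text
[0.4344 0.076  8.6622] [[-0.9, -0.9], [0.2, -1.2], [0.5, 0.8], [-0.6, 0.9], [0.8, 0.4]]
[0.4346 0.0796 8.3613] [[-0.6, -0.7], [0.2, 0.2], [-0.1, -0.5], [0.2, 1.0], [-0.1, 0.8], [0.4, -0.9]]
[0.4344 0.0777 8.9198] [[-1.6, -0.8], [-0.6, -1.2], [-0.0, 0.7], [-1.1, 1.0], [0.2, 0.4], [-1.1, -0.9], [-0.1, -0.2], [-0.9, -0.8], [-0.0, 0.6], [-0.5, 0.7], [-0.1, -1.3]]
```

Request:
servo_tool --plan '[[0.7,[-1.7,0.2,0],[0,0,4.8]],[0.7,[-3.38,0.33,0],[0,0,4.8]],[0.7,[-3.38,0.33,0],[0,0,4.8]],[0.7,[-3.38,0.33,0],[0,0,4.8]],[0.7,[-3.38,0.33,0],[0,0,4.8]],[0.7,[-3.38,0.33,0],[0,0,4.8]],[0.7,[-3.38,0.33,0],[0,0,4.8]],[0.7,[-3.38,0.33,0],[0,0,4.8]],[0.7,[-3.38,0.33,0],[0,0,4.8]],[0.7,[-3.38,0.33,0],[0,0,4.8]],[0.7,[-2,0.2,0],[0,0,2.5]],[0.7,[-1,0.1,0],[0,0,1]],[0.7,[-0.4,0,0],[0,0,0]],[0.7,[0,0,0],[0,0,0]],[0.7,[0,0,0],[0,0,0]]]'

```text
time_s: 19.25
tool_pos: [0.6005, -0.0804, 0.1573]
tool_rot: [-178.5, 1.3, 59.3]
force: [0.1, -0.7, -0.4]
grip_width: 0.0609
```

Run:
```python
from h import *
fine(.6262,-.088,.12,60)
```

```text
fine shift cm [0.74 2.69 3.65] turn [-1.46  1.28 -0.73]  pos [ 0.6005 -0.0804  0.1573] [-178.5    1.3   59.3] F [ 0.1 -0.7 -0.4] w 0.0609 t 19.25
```

Request:
servo_tool --plan '[[0.7,[0.4,1.3,0.5],[-0.8,0.7,-0.4]],[0.7,[0.2,0.8,1],[-0.4,0.4,-0.2]],[0.7,[0,0.3,1],[0,0,0]],[0.7,[0,0,0.4],[0,0,0]],[0.7,[0,0,0],[0,0,0]],[0.7,[0,0,0],[0,0,0]]]'

```text
time_s: 19.75
tool_pos: [0.6286, -0.0777, 0.1225]
tool_rot: [-179.7, -0.1, 60.8]
force: [-0.6, 1.0, -0.9]
grip_width: 0.0609
```

Run:
```python
from h import *
fine(.6262,-.088,.077,60)
```

```text
fine shift cm [-1.02  0.32  4.55] turn [-0.3  -0.06  0.83]  pos [ 0.6286 -0.0777  0.1225] [-1.797e+02 -1.000e-01  6.080e+01] F [-0.6  1.  -0.9] w 0.0609 t 19.75
```

Request:
servo_tool --plan '[[0.7,[-0.6,0.1,0],[-0.2,0,0.5]],[0.7,[-0.3,0.1,1.0],[0,0,0.1]],[0.7,[0,0,1.2],[0,0,0]],[0.7,[0,0,0.8],[0,0,0]],[0.7,[0,0,0.3],[0,0,0]],[0.7,[0,0,0],[0,0,0]],[0.7,[0,0,0],[0,0,0]]]'

```text
time_s: 20.33
tool_pos: [0.6245, -0.0876, 0.0855]
tool_rot: [-179.8, -0.0, 60.1]
force: [-0.3, -0.8, 0.1]
grip_width: 0.0611
```

Run:
```python
from h import *
fine(.6262,-.088,.077,60)
```

```text
fine shift cm [0.05 0.17 0.84] turn [-0.16 -0.03  0.14]  pos [ 0.6245 -0.0876  0.0855] [-179.8   -0.    60.1] F [-0.3 -0.8  0.1] w 0.0611 t 20.33
```

Request:
servo_tool --plan '[[0.7,[0.05,0.1,0.5],[0,0,0]],[0.7,[0,0,0.2],[0,0,0]],[0.7,[0,0,0.1],[0,0,0]],[0,[0,0,0],[0,0,0]],[0,[0,0,0],[0,0,0]],[0,[0,0,0],[0,0,0]],[0,[0,0,0],[0,0,0]],[0,[0,0,0],[0,0,0]],[0,[0,0,0],[0,0,0]],[0,[0,0,0],[0,0,0]],[0,[0,0,0],[0,0,0]],[0,[0,0,0],[0,0,0]],[0,[0,0,0],[0,0,0]]]'

```text
time_s: 21.42
tool_pos: [0.6271, -0.0873, 0.0782]
tool_rot: [-180.0, -0.1, 60.2]
force: [0.6, 0.2, -0.9]
grip_width: 0.0252
```

Run:
```python
from h import *
fine(.6262,-.088,.077,60)
```

```text
fine shift cm [-0.11 -0.04  0.12] turn [-0.01 -0.12  0.17]  pos [ 0.6271 -0.0873  0.0782] [-1.80e+02 -1.00e-01  6.02e+01] F [ 0.6  0.2 -0.9] w 0.0252 t 21.42
```

Request:
servo_tool --plan '[[0,[0,0,-0.8],[0,0,0]],[0,[0,0,-1.5],[0,0,0]],[0,[0,0,-2.0],[0,0,0]],[0,[0,0,-2.0],[0,0,0]],[0,[0,0,-1.5],[0,0,0]],[0,[0,0,-0.8],[0,0,0]],[0,[0,0,-0.4],[0,0,0]],[0,[0,0,0],[0,0,0]],[0,[0,0,0],[0,0,0]]]'

```text
time_s: 22.17
tool_pos: [0.6249, -0.0875, 0.1724]
tool_rot: [-179.7, 0.0, 60.1]
force: [-0.3, -0.4, -1.6]
grip_width: 0.0251
```

Run:
```python
from h import *
go(.4344,.077,.17,114.5,10)
S=env.read_camera("scene");T=env.read_camera("top")
np.save("pics/s6.npy",S["image"]);np.save("pics/t6.npy",T["image"])
a=cv2.resize(T["image"][120:220,310:410],None,fx=4,fy=4,interpolation=cv2.INTER_CUBIC)
b=cv2.resize(S["image"][160:260,165:265],None,fx=4,fy=4,interpolation=cv2.INTER_CUBIC)
cv2.imwrite("pics/six.png",cv2.convertScaleAbs(np.hstack([a,b]),alpha=1.3))
```

```text
rows 10 shift cm [ 1.51 -2.13] 0.02 turn z -5.44
pos [ 0.6249 -0.0875  0.1724] [-179.7    0.    60.1] F [-0.3 -0.4 -1.6] w 0.0251 t 22.17 q7 -17.0
```

View pics/six.png

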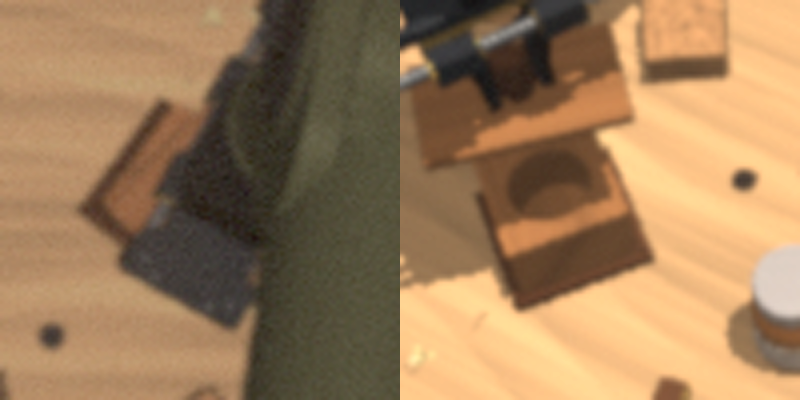

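Run:
```python
from h import *
S=env.read_camera("scene")
s=lambda x,y:np.array([165+(x-400+.5)/4-.5,160+(y+.5)/4-.5])
for pts in([(427,163),(632,116)],[(428,168),(634,121)]):
    q=[ray(S,*s(*a),.166 if pts[0][0]==427 else .156) for a in pts]; e=q[1]-q[0]; print(np.linalg.norm(e),np.degrees(np.arctan2(e[1],e[0])))
```

```text
0.12356828200300535 134.67853235438662
0.12553321216710117 134.57175884284317
```

Request:
servo_tool --plan '[[0,[0.8,-1.1,0],[0,0,-5.4]],[0,[1.51,-2.13,0],[0,0,-5.4]],[0,[1.51,-2.13,0],[0,0,-5.4]],[0,[1.51,-2.13,0],[0,0,-5.4]],[0,[1.51,-2.13,0],[0,0,-5.4]],[0,[1.51,-2.13,0],[0,0,-5.4]],[0,[1.51,-2.13,0],[0,0,-5.4]],[0,[1.51,-2.13,0],[0,0,-5.4]],[0,[1.51,-2.13,0],[0,0,-5.4]],[0,[0.9,-1.2,0],[0,0,-3]],[0,[0.4,-0.6,0],[0,0,-1]],[0,[0.1,-0.2,0],[0,0,0]],[0,[0,0,0],[0,0,0]],[0,[0,0,0],[0,0,0]]]'

```text
time_s: 23.48
tool_pos: [0.4253, 0.0648, 0.1615]
tool_rot: [-178.7, -0.1, 115.1]
force: [0.8, 0.1, -1.0]
grip_width: 0.0251
```

Run:
```python
from h import *
fine(.4344,.077,.0782,114.3)
```

```text
fine shift cm [0.7  1.53 8.3 ] turn [-1.32 -0.13  0.82]  pos [0.4253 0.0648 0.1615] [-1.787e+02 -1.000e-01  1.151e+02] F [ 0.8  0.1 -1. ] w 0.0251 t 23.48
```

Lid yaw confirmed at 134.6°, so tool yaw about 114.2 lines it up.

Request:
servo_tool --plan '[[0,[0.4,0.8,0.5],[-0.8,-0.1,0.6]],[0,[0.2,0.4,1.2],[-0.3,0,0.2]],[0,[0,0,1.2],[0,0,0]],[0,[0,0,0.6],[0,0,0]],[0,[0,0,0.2],[0,0,0]],[0,[0,0,0],[0,0,0]],[0,[0,0,0],[0,0,0]]]'

```text
time_s: 24.07
tool_pos: [0.4406, 0.0716, 0.1235]
tool_rot: [-180.0, 0.2, 113.5]
force: [0.5, -0.1, -0.7]
grip_width: 0.0254
```

Run:
```python
from h import *
fine(.4344,.077,.0782,114.2)
```

```text
fine shift cm [ 0.75 -0.35  4.53] turn [-0.03  0.18 -0.72]  pos [0.4406 0.0716 0.1235] [-180.     0.2  113.5] F [ 0.5 -0.1 -0.7] w 0.0254 t 24.07
```

Request:
servo_tool --plan '[[0,[0.5,-0.2,0.4],[0,0.1,-0.6]],[0,[0.2,-0.1,0.6],[0,0,-0.1]],[0,[0,0,0.3],[0,0,0]],[0,[0,0,0],[0,0,0]],[0,[0,0,0],[0,0,0]]]'

```text
time_s: 24.48
tool_pos: [0.4356, 0.0775, 0.1106]
tool_rot: [179.9, 0.1, 114.2]
force: [-0.2, 0.8, -0.9]
grip_width: 0.0253
```

Run:
```python
from h import *
fine(.4344,.077,.0782,114.2)
```

```text
fine shift cm [ 0.01 -0.13  3.24] turn [0.11 0.08 0.02]  pos [0.4356 0.0775 0.1106] [1.799e+02 1.000e-01 1.142e+02] F [-0.2  0.8 -0.9] w 0.0253 t 24.48
```

Request:
servo_tool --plan '[[0,[0,-0.1,0.6],[0,0,0]],[0,[0,0,0.7],[0,0,0]],[0,[0,0,0.6],[0,0,0]],[0,[0,0,0.5],[0,0,0]],[0,[0,0,0.3],[0,0,0]],[0,[0,0,0],[0,0,0]],[0,[0,0,0],[0,0,0]]]'

```text
time_s: 25.07
tool_pos: [0.4343, 0.0768, 0.0803]
tool_rot: [179.9, 0.1, 114.2]
force: [-0.4, -0.7, -0.4]
grip_width: 0.0252
```

Run:
```python
from h import *
fine(.4344,.077,.0782,114.2)
```

```text
fine shift cm [0.01 0.01 0.21] turn [0.08 0.08 0.01]  pos [0.4343 0.0768 0.0803] [1.799e+02 1.000e-01 1.142e+02] F [-0.4 -0.7 -0.4] w 0.0252 t 25.07
```

Request:
servo_tool --plan '[[0,[0,0,0.2],[0,0,0]],[0,[0,0,0],[0,0,0]],[0.7,[0,0,0],[0,0,0]],[0.7,[0,0,0],[0,0,0]],[0.7,[0,0,0],[0,0,0]],[0.7,[0,0,0],[0,0,0]],[0.7,[0,0,0],[0,0,0]],[0.7,[0,0,0],[0,0,0]],[0.7,[0,0,-1],[0,0,0]],[0.7,[0,0,-2],[0,0,0]],[0.7,[0,0,-3],[0,0,0]],[0.7,[0,0,-2],[0,0,0]],[0.7,[0,0,-1],[0,0,0]],[0.7,[0,0,-0.4],[0,0,0]],[0.7,[0,0,0],[0,0,0]]]'

```text
time_s: 26.32
tool_pos: [0.435, 0.0768, 0.1815]
tool_rot: [179.7, 0.1, 114.2]
force: [0.9, 0.5, -0.3]
grip_width: 0.0606
```

Run:
```python
from h import *
go(.455,-.308,.17,75,11)
T=env.read_camera("top");S=env.read_camera("scene");np.save("pics/t7.npy",T["image"]);np.save("pics/s7.npy",S["image"])
a=cv2.resize(T["image"][130:205,320:385],None,fx=6,fy=6,interpolation=cv2.INTER_CUBIC)
b=cv2.resize(S["image"][175:250,165:230],None,fx=6,fy=6,interpolation=cv2.INTER_CUBIC)
cv2.imwrite("pics/sb.png",cv2.convertScaleAbs(np.hstack([a,b]),alpha=1.4))
```

```text
rows 11 shift cm [-3.56 -0.21] 0.1 turn z 3.56
pos [0.435  0.0768 0.1815] [1.797e+02 1.000e-01 1.142e+02] F [ 0.9  0.5 -0.3] w 0.0606 t 26.32 q7 9.0
```

View pics/sb.png

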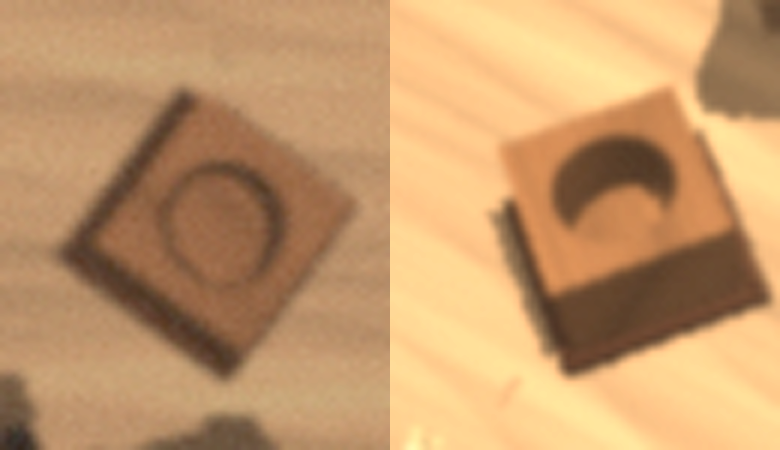

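Run:
```python
from h import *
T=env.read_camera("top");S=env.read_camera("scene")
t=lambda x,y:np.array([320+(x+.5)/6-.5,130+(y+.5)/6-.5])
s=lambda x,y:np.array([165+(x-390+.5)/6-.5,175+(y+.5)/6-.5])
B=rect(.084,.084,.062);F=rect(.1,.1,0.003) # ++,-+,--,+-
o1=[(T,B[3],t(198,95)),(T,B[2],t(357,203)),(T,B[1],t(240,358)),(T,B[0],t(95,240)),(T,F[0],t(63,252)),(T,F[3],t(183,88)),(T,F[1],t(228,382)),(T,(0,0,.062),t(221,224))]
# scene: image bottom = +x
o2=[(S,B[2],s(500,147)),(S,B[1],s(672,88)),(S,B[0],s(733,232)),(S,B[3],s(552,297)),(S,F[3],s(570,376)),(S,F[0],s(770,300)),(S,F[2],s(495,210))]
for o in(o1,o2,o1+o2):
    p,r=fit(o,[.625,-.088,56]);print(p.round(4),r.tolist())
```

```text
[ 0.6255 -0.0897 52.4475] [[1.3, -0.5], [-0.2, 0.2], [0.8, -0.7], [-0.1, 0.3], [-1.6, 0.8], [-0.4, -0.2], [-0.5, 0.4], [0.7, -0.2]]
[ 0.6275 -0.0871 53.3259] [[-0.9, 0.3], [-0.0, -0.6], [0.1, -0.6], [-0.3, 0.0], [-0.7, 0.8], [0.6, 0.2], [1.2, -0.2]]
[ 0.6263 -0.0887 52.9997] [[0.7, -0.8], [-0.6, -0.3], [0.6, -1.0], [-0.5, 0.2], [-1.9, 0.7], [-1.0, -0.5], [-0.6, 0.1], [0.3, -0.5], [-1.0, -0.4], [-0.1, -1.1], [-0.2, -1.1], [-0.6, -0.6], [-1.0, 0.2], [0.3, -0.3], [1.1, -0.8]]
```

Request:
servo_tool --plan '[[0.7,[-1.8,-0.1,0],[0,0,3.5]],[0.7,[-3.56,-0.21,0],[0,0,3.5]],[0.7,[-3.56,-0.21,0],[0,0,3.5]],[0.7,[-3.56,-0.21,0],[0,0,3.5]],[0.7,[-3.56,-0.21,0],[0,0,3.5]],[0.7,[-3.56,-0.21,0],[0,0,3.5]],[0.7,[-3.56,-0.21,0],[0,0,3.5]],[0.7,[-3.56,-0.21,0],[0,0,3.5]],[0.7,[-3.56,-0.21,0],[0,0,3.5]],[0.7,[-3.56,-0.21,0],[0,0,3.5]],[0.7,[-2,-0.1,0],[0,0,2]],[0.7,[-1,0,0],[0,0,1]],[0.7,[-0.4,0,0],[0,0,0]],[0.7,[0,0,0],[0,0,0]],[0.7,[0,0,0],[0,0,0]]]'

```text
time_s: 27.77
tool_pos: [0.4328, -0.3159, 0.1687]
tool_rot: [-179.0, 1.0, 73.0]
force: [0.2, 0.1, -0.5]
grip_width: 0.0607
```

Run:
```python
from h import *
fine(.455,-.308,.09,75)
```

```text
fine shift cm [1.54 2.03 7.81] turn [-1.04  0.98 -1.98]  pos [ 0.4328 -0.3159  0.1687] [-179.    1.   73.] F [ 0.2  0.1 -0.5] w 0.0607 t 27.77
```

Run:
```python
from h import *
S=env.read_camera("scene")
s=lambda x,y:np.array([140+(x+.5)/3.6-.5,125+(y+.5)/3.6-.5])
q=np.array([ray(S,*s(*a),.024)[:2] for a in[(76,67),(163,17),(205,76),(117,123)]]);e=np.roll(q,-1,0)-q
print(q.mean(0),np.linalg.norm(e,axis=1).round(4),np.degrees(np.arctan2(e[:,1],e[:,0])).round(1)%90)
```

```text
[ 0.4610271  -0.30101788] [0.0887 0.0818 0.085  0.0763] [69.4 62.6 65.9 65. ]
```

Request:
servo_tool --plan '[[0.7,[0.9,1.1,0.5],[-0.6,0.6,-1.2]],[0.7,[0.4,0.6,1.5],[-0.4,0.3,-0.6]],[0.7,[0,0.2,2],[0,0,0]],[0.7,[0,0,1.5],[0,0,0]],[0.7,[0,0,0.6],[0,0,0]],[0.7,[0,0,0.2],[0,0,0]],[0.7,[0,0,0],[0,0,0]],[0.7,[0,0,0],[0,0,0]]]'

```text
time_s: 28.48
tool_pos: [0.4633, -0.2945, 0.1038]
tool_rot: [179.8, -0.4, 76.3]
force: [-0.5, 0.9, 0.0]
grip_width: 0.0607
```

Run:
```python
from h import *
fine(.4555,-.308,.029,75)
```

```text
fine shift cm [-1.55 -0.46  7.47] turn [ 0.16 -0.41  1.3 ]  pos [ 0.4633 -0.2945  0.1038] [179.8  -0.4  76.3] F [-0.5  0.9  0. ] w 0.0607 t 28.48
```

Request:
servo_tool --plan '[[0.7,[-0.9,-0.2,0],[0,-0.2,0.8]],[0.7,[-0.3,-0.1,1.0],[0,0,0.2]],[0.7,[0,0,2],[0,0,0]],[0.7,[0,0,1.5],[0,0,0]],[0.7,[0,0,0.8],[0,0,0]],[0.7,[0,0,0.3],[0,0,0]],[0.7,[0,0,0],[0,0,0]],[0.7,[0,0,0],[0,0,0]]]'

```text
time_s: 29.15
tool_pos: [0.4591, -0.3105, 0.0489]
tool_rot: [179.3, -0.1, 75.0]
force: [0.1, -0.3, 0.3]
grip_width: 0.0609
```

Run:
```python
from h import *
fine(.456,-.3065,.0295,75)
```

```text
fine shift cm [ 0.31 -0.42  1.93] turn [ 0.69 -0.09  0.  ]  pos [ 0.4591 -0.3105  0.0489] [ 1.793e+02 -1.000e-01  7.500e+01] F [ 0.1 -0.3  0.3] w 0.0609 t 29.15
```

Request:
servo_tool --plan '[[0.7,[0.3,-0.35,0.6],[0.5,0,0]],[0.7,[0,0,0.7],[0,0,0]],[0.7,[0,0,0.4],[0,0,0]],[0.7,[0,0,0.1],[0,0,0]],[0.7,[0,0,0],[0,0,0]],[0.7,[0,0,0],[0,0,0]]]'

```text
time_s: 29.65
tool_pos: [0.4579, -0.3069, 0.031]
tool_rot: [179.7, -0.1, 75.0]
force: [-1.2, -0.3, -0.5]
grip_width: 0.0608
```

Run:
```python
from h import *
fine(.456,-.3065,.0295,75)
```

```text
fine shift cm [-0.01 -0.2   0.15] turn [ 0.35 -0.08  0.03]  pos [ 0.4579 -0.3069  0.031 ] [ 1.797e+02 -1.000e-01  7.500e+01] F [-1.2 -0.3 -0.5] w 0.0608 t 29.65
```

Close, lift, and look at the held lid's yaw.

Request:
servo_tool --plan '[[0.7,[0,-0.2,0.1],[0.3,0,0]],[0,[0,0,0],[0,0,0]],[0,[0,0,0],[0,0,0]],[0,[0,0,0],[0,0,0]],[0,[0,0,0],[0,0,0]],[0,[0,0,0],[0,0,0]],[0,[0,0,0],[0,0,0]],[0,[0,0,0],[0,0,0]],[0,[0,0,0],[0,0,0]],[0,[0,0,0],[0,0,0]],[0,[0,0,0],[0,0,0]],[0,[0,0,0],[0,0,0]]]'

```text
time_s: 30.65
tool_pos: [0.4565, -0.3067, 0.0308]
tool_rot: [179.9, -0.1, 75.0]
force: [-0.2, -0.2, 0.7]
grip_width: 0.0257
```

Run:
```python
from h import *
fine(.456,-.3065,.0295,75)
```

```text
fine shift cm [ 0.01 -0.06  0.13] turn [ 0.12 -0.07  0.03]  pos [ 0.4565 -0.3067  0.0308] [ 1.799e+02 -1.000e-01  7.500e+01] F [-0.2 -0.2  0.7] w 0.0257 t 30.65
```

Request:
servo_tool --plan '[[0,[0,0,-0.8],[0,0,0]],[0,[0,0,-1.5],[0,0,0]],[0,[0,0,-2.0],[0,0,0]],[0,[0,0,-2.5],[0,0,0]],[0,[0,0,-2.5],[0,0,0]],[0,[0,0,-2.0],[0,0,0]],[0,[0,0,-1.0],[0,0,0]],[0,[0,0,-0.4],[0,0,0]],[0,[0,0,0],[0,0,0]]]'

```text
time_s: 31.4
tool_pos: [0.4536, -0.3064, 0.1645]
tool_rot: [-179.8, -0.1, 74.9]
force: [-0.2, -0.7, -0.7]
grip_width: 0.0255
```

Run:
```python
from h import *
go(.6264,-.0885,.165,67.3,9)
```

```text
rows 9 shift cm [2.91 1.05] -0.01 turn z 0.85
pos [ 0.4536 -0.3064  0.1645] [-1.798e+02 -1.000e-01  7.490e+01] F [-0.2 -0.7 -0.7] w 0.0255 t 31.4 q7 22.0
```

Request:
servo_tool --plan '[[0,[1.4,0.5,0],[0,0,0.8]],[0,[2.9,1.05,0],[0,0,0.8]],[0,[2.9,1.05,0],[0,0,0.8]],[0,[2.9,1.05,0],[0,0,0.8]],[0,[2.9,1.05,0],[0,0,0.8]],[0,[2.9,1.05,0],[0,0,0.8]],[0,[2.9,1.05,0],[0,0,0.8]],[0,[2.9,1.05,0],[0,0,0.8]],[0,[1.8,0.6,0],[0,0,0.6]],[0,[0.9,0.3,0],[0,0,0.3]],[0,[0.3,0.1,0],[0,0,0]],[0,[0,0,0],[0,0,0]],[0,[0,0,0],[0,0,0]]]'

```text
time_s: 32.48
tool_pos: [0.6128, -0.0937, 0.1453]
tool_rot: [-178.4, 0.5, 66.8]
force: [0.2, -0.3, -0.5]
grip_width: 0.025
```

Run:
```python
from h import *
fine(.6264,-.0885,.13,67.3)
```

```text
fine shift cm [1.03 1.09 1.49] turn [-1.62  0.45 -0.54]  pos [ 0.6128 -0.0937  0.1453] [-178.4    0.5   66.8] F [ 0.2 -0.3 -0.5] w 0.025 t 32.48
```

Request:
servo_tool --plan '[[0,[0.6,0.6,0.3],[-1.0,0.3,-0.3]],[0,[0.3,0.3,0.5],[-0.5,0.1,-0.2]],[0,[0,0,0.3],[0,0,0]],[0,[0,0,0],[0,0,0]],[0,[0,0,0],[0,0,0]]]'

```text
time_s: 32.9
tool_pos: [0.6225, -0.0951, 0.133]
tool_rot: [180.0, 0.1, 66.8]
force: [-0.4, -0.0, -1.1]
grip_width: 0.025
```

Run:
```python
from h import *
fine(.6264,-.0885,.115,67.3)
pic('scene','s8',(165,160,265,235),7)
```

```text
fine shift cm [0.76 0.1  1.8 ] turn [ 0.01  0.1  -0.48]  pos [ 0.6225 -0.0951  0.133 ] [1.80e+02 1.00e-01 6.68e+01] F [-0.4 -0.  -1.1] w 0.025 t 32.9
```

View pics/s8.png

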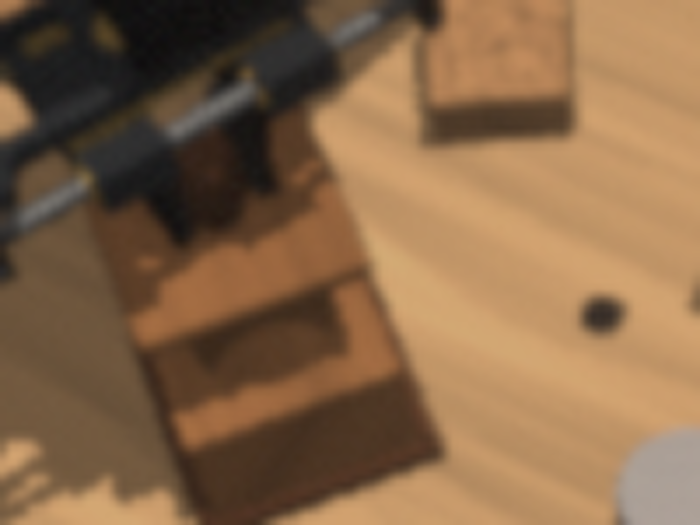

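Run:
```python
from h import *
S=env.read_camera("scene")
s=lambda x,y:np.array([165+(x+.5)/7-.5,160+(y+.5)/7-.5])
for a,b,z in[((138,347),(369,268),.116),((182,448),(408,372),.062),((204,522),(441,452),.003)]:
    e=ray(S,*s(*b),z)-ray(S,*s(*a),z); print(np.linalg.norm(e),np.degrees(np.arctan2(e[1],e[0]))%90)
```

```text
0.08608936667527203 51.777080401568924
0.08764515259624392 50.887296176360195
0.09543655424523319 48.00061305457493
```

Request:
servo_tool --plan '[[0,[0.5,0.1,0.4],[0,0,-0.3]],[0,[0.2,0,0.6],[0,0,-0.1]],[0,[0,0,0.4],[0,0,0]],[0,[0,0,0.1],[0,0,0]],[0,[0,0,0],[0,0,0]],[0,[0,0,0],[0,0,0]]]'

```text
time_s: 33.5
tool_pos: [0.6269, -0.088, 0.1167]
tool_rot: [180.0, 0.1, 67.3]
force: [0.3, 0.1, -1.1]
grip_width: 0.0257
```

Run:
```python
from h import *
fine(.6264,-.0885,.0788,67.2)
```

```text
fine shift cm [-0.06 -0.03  3.79] turn [0.04 0.07 0.1 ]  pos [ 0.6269 -0.088   0.1167] [1.80e+02 1.00e-01 6.73e+01] F [ 0.3  0.1 -1.1] w 0.0257 t 33.5
```

Request:
servo_tool --plan '[[0,[-0.05,0,0.6],[0,0,0]],[0,[0,0,0.8],[0,0,0]],[0,[0,0,0.8],[0,0,0]],[0,[0,0,0.6],[0,0,0]],[0,[0,0,0.4],[0,0,0]],[0,[0,0,0.1],[0,0,0]],[0,[0,0,0],[0,0,0]],[0,[0,0,0],[0,0,0]]]'

```text
time_s: 34.17
tool_pos: [0.6259, -0.0888, 0.0791]
tool_rot: [-179.9, 0.1, 67.3]
force: [-0.2, -0.1, -1.3]
grip_width: 0.0251
```

Run:
```python
from h import *
fine(.6264,-.0885,.0788,67.2)
```

```text
fine shift cm [0.05 0.03 0.03] turn [-0.06  0.13  0.08]  pos [ 0.6259 -0.0888  0.0791] [-1.799e+02  1.000e-01  6.730e+01] F [-0.2 -0.1 -1.3] w 0.0251 t 34.17
```

Request:
servo_tool --plan '[[0.7,[0,0,0.05],[0,0,0]],[0.7,[0,0,0],[0,0,0]],[0.7,[0,0,0],[0,0,0]],[0.7,[0,0,0],[0,0,0]],[0.7,[0,0,0],[0,0,0]],[0.7,[0,0,0],[0,0,0]],[0.7,[0,0,-1],[0,0,0]],[0.7,[0,0,-2],[0,0,0]],[0.7,[0,0,-3],[0,0,0]],[0.7,[0,0,-3],[0,0,0]],[0.7,[0,0,-1.5],[0,0,0]],[0.7,[-2.5,-1.2,0],[0,0,0]],[0.7,[-3.5,-1.5,0],[0,0,0]],[0.7,[-3.5,-1.5,0],[0,0,0]],[0.7,[-3.5,-1.5,0],[0,0,0]],[0.7,[-3.5,-1.5,0],[0,0,0]],[0.7,[-3.5,-1.5,0],[0,0,0]],[0.7,[-2,-0.8,0],[0,0,0]],[0.7,[-1,-0.4,0],[0,0,0]],[0.7,[0,0,0],[0,0,0]]]'

```text
time_s: 35.83
tool_pos: [0.4431, -0.2698, 0.2009]
tool_rot: [179.1, -0.3, 67.5]
force: [-0.0, -0.4, 0.4]
grip_width: 0.0611
```

Run:
```python
from h import *
go(.5,-.3,.2,60)
S=env.read_camera("scene");T=env.read_camera("top")
a=cv2.resize(T["image"][125:285,195:475],None,fx=2.8,fy=2.8,interpolation=cv2.INTER_CUBIC)
im=S["image"]; cv2.imwrite("pics/f1.png",cv2.convertScaleAbs(cv2.resize(im[150:300,160:370],None,fx=3.8,fy=3.8,interpolation=cv2.INTER_CUBIC),alpha=1.2))
cv2.imwrite("pics/f2.png",cv2.convertScaleAbs(a,alpha=1.4))
```

```text
rows 2 shift cm [-0.2   3.22] 0.05 turn z 3.74
pos [ 0.4431 -0.2698  0.2009] [179.1  -0.3  67.5] F [-0.  -0.4  0.4] w 0.0611 t 35.83 q7 8.0
```

View pics/f1.png

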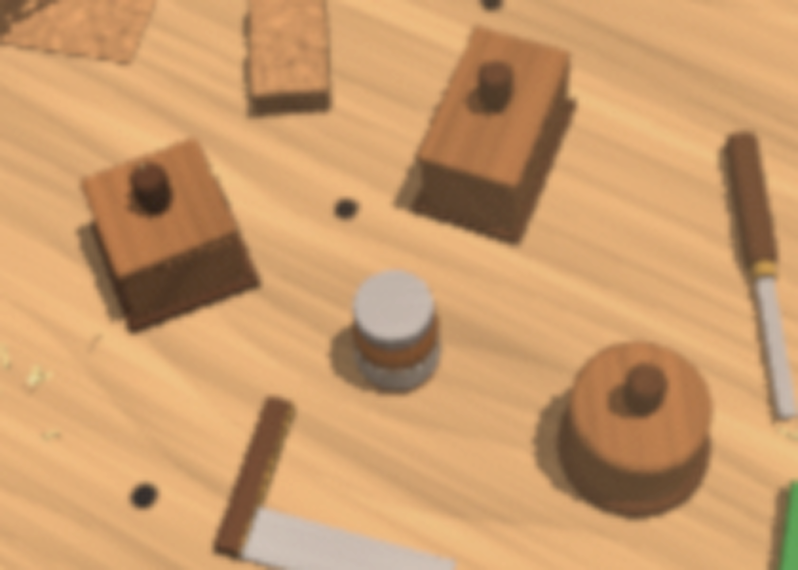

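View pics/f2.png

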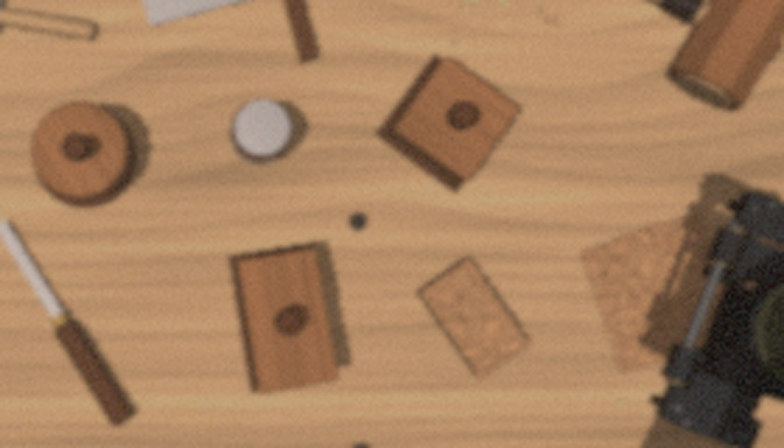

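Run:
```python
from h import *
S=env.read_camera("scene");T=env.read_camera("top")
s=lambda x,y:np.array([160+(x+.5)/3.8-.5,150+(y+.5)/3.8-.5])
t=lambda x,y:np.array([195+(x+.5)/2.8-.5,125+(y+.5)/2.8-.5])
def q(n,C,f,p,z):
    q=np.array([ray(C,*f(*a),z)[:2] for a in p]);e=np.roll(q,-1,0)-q
    print(n,q.mean(0).round(4),np.linalg.norm(e,axis=1).round(4),(np.degrees(np.arctan2(e[:,1],e[:,0]))%90).round(1))
q("obl S",S,s,[(478,28),(570,55),(517,186),(418,160)],.072)
q("sq S",S,s,[(82,183),(193,140),(240,230),(122,276)],.072)
q("obl T",T,t,[(232,258),(322,243),(340,378),(254,391)],.072)
q("sq T",T,t,[(440,56),(521,108),(460,182),(387,130)],.072)
print("round S",ray(S,*s(641,407),.072),"T",ray(T,*t(80,151),.072))
```

```text
obl S [0.4373 0.0785] [0.073  0.1229 0.0733 0.127 ] [ 8.2  9.3 11.4  9.2]
sq S [ 0.6267 -0.0859] [0.0832 0.0854 0.0851 0.0841] [55.1 56.9 54.2 55.6]
obl T [0.4369 0.0747] [0.0865 0.1287 0.0823 0.1273] [8.7 6.7 7.7 8.6]
sq T [ 0.6233 -0.0852] [0.0917 0.0918 0.0852 0.0871] [56.5 49.5 53.7 53.5]
round S [0.60214871 0.27306548 0.072     ] T [0.59709653 0.2687072  0.072     ]
```

Run:
```python
from h import *
S=env.read_camera("scene")["image"]
a=cv2.resize(S[180:242,172:235],None,fx=6.2,fy=6.2,interpolation=cv2.INTER_CUBIC)
b=cv2.resize(S[152:219,262:317],None,fx=6.2,fy=6.2,interpolation=cv2.INTER_CUBIC)
h=min(len(a),len(b)); print(a.shape,b.shape)
cv2.imwrite("pics/g.png",cv2.convertScaleAbs(np.hstack([a[:h],b[:h]]),alpha=1.4))
```

```text
(384, 391, 3) (415, 341, 3)
```

View pics/g.png

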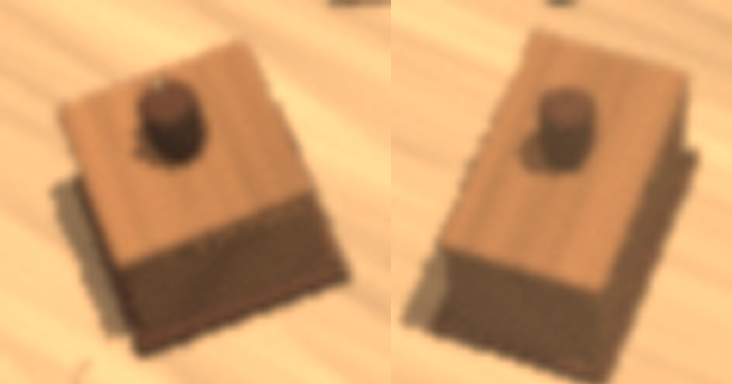

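Run:
```python
from h import *
S=env.read_camera("scene")
s=lambda x,y:np.array([172+(x+.5)/6.2-.5,180+(y+.5)/6.2-.5])
L=rect(.088,.088,.072);F=rect(.1,.1,.0)
print("sq lid",fit([(S,L[2],s(60,108)),(S,L[1],s(242,40)),(S,L[0],s(315,190)),(S,L[3],s(122,267))],[.626,-.088,53]))
print("sq foot",fit([(S,F[3],s(143,355)),(S,F[0],s(349,278)),(S,(-.05,-.05,.01),s(76,182))],[.626,-.088,53]))
s=lambda x,y:np.array([262+(x-391+.5)/6.2-.5,152+(y+.5)/6.2-.5])
L=rect(.128,.076,.072);F=rect(.138,.086,.0)
print("obl lid",fit([(S,L[2],s(533,28)),(S,L[1],s(688,74)),(S,L[0],s(603,292)),(S,L[3],s(442,245))],[.434,.077,9]))
```

```text
sq lid (array([ 0.6262497 , -0.08671958, 54.67073523]), array([[-0.9,  0.2],
       [ 0.7, -0.6],
       [ 0.5,  0. ],
       [-0.4,  0.3]]))
sq foot (array([ 0.62540541, -0.08783466, 53.67911825]), array([[-0.2,  1.1],
       [ 1.1,  0.1],
       [-0.9, -1.3]]))
obl lid (array([ 0.43584524,  0.07712967, 10.06670425]), array([[-0. ,  0.1],
       [ 0.4, -0.6],
       [ 0.2,  0.2],
       [-0.6,  0.2]]))
```

```bash
python3 -c "
from h import *
print(env.sign_off())"
```

```text
the job is handed in; nothing more can be done
None
```

All three boxes now wear their own lids, and the job was handed in at about 36 s on the robot's clock. I laid the square lid on the mat, moved the round lid to the round box and the oblong lid to the oblong box, then moved the square lid from the mat to the square box.

- **Seating:** I let go of each lid within about 2 mm of its home height. The last pictures from both cameras show the plates flat on their boxes.
- **Alignment:** Against the same camera's measurement of the box, the square lid is about 1° and 1–2 mm off. The oblong lid is about 1.5° and 2–3 mm off. Both are within measuring noise and inside the play of the plug in the bore.
- **Disagreements:** The two cameras disagree by up to 5 mm on positions. They also differ by about 2° on the lid angles (square 55° and 53°, oblong 10° and 8°), so the alignment is not known more finely than that.
- **Other things:** No knock or push showed in the force readings after each move. The jar, gouge and boxes are where they were in the last pictures. The mallet was only partly in those crops, and that part looks unmoved. The gripper ended above the mat, touching nothing.

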